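# Free the stuck cap of a glue canister held in the bench vise

### The job

The blue screw cap of the glue canister clamped in the bench vise is stuck fast with dried glue. Grip it well, crack it loose with a short hard twist counter-clockwise, then spin it off easily, letting it climb its thread and never forcing it up, down or sideways against the neck; lift it away only once the thread has let go, and set it down flat, top up, wholly on the plywood offcut. Keep off the canister itself and leave the brush, the wax tin and the try square as they are.

Things in the scene. Friction and masses are not known exactly. Their poses are not given: they have to be found in the camera images.
- cap_center (a point): the blue ribbed screw cap, round, 50 mm across, 29.5 mm high, about 35 g, fully on at the start; this point is its centre, half-way up, z along its axis (up). Dried glue holds it with about 0.6 to 1 N m until it has turned some 0.3 rad; then it spins with hardly any resistance. The fingers must grip hard enough not to slip, and be closed gently so as not to wrench it sideways
- neck: the canister's threaded neck, hidden by the cap, 42 mm across, 31 mm high; origin at its foot on the shoulder, z up (the cap's centre starts 19 mm above it). Steep coarse thread (off: counter-clockwise from above) with 1 to 2 mm of play: as it turns the cap climbs by an amount you must feel for, over 5 mm in all. It lets go after 2.2 to 3.1 rad, not before; turned further the cap stays free
- canister: white square plastic canister with a yellow label, 90 x 90 mm, standing on the bench and clamped immovably in the vise; origin under its centre. Its flat shoulder is 120 mm above the bench, 4.5 mm below the cap's underside at the start
- vise: twin-screw bench vise of light wood, fixed on the bench: two parallel jaws 340 mm long (along its y), each 36 mm thick and 85 mm high, 90 mm apart; origin on the bench midway between the jaws. Two dark hand wheels, 80 mm across, reach 142 mm out on its -x side, 135 mm either side of the middle
- offcut_top (a point): centre of the top face of a square plywood offcut, 150 x 150 x 12 mm, fixed flat on the bench; x and y along its sides, z up
- glue_brush: flat brush with a light wooden handle, lying on the bench, 200 mm long along its x, 20 mm high; origin under its middle. To be left alone
- wax_tin: round tin with an orange label, 76 mm across, 70 mm high, standing on the bench; origin under its centre. To be left alone
- try_square: try square lying on the bench: dark wooden stock 22 x 130 x 18 mm along its y, steel blade 190 mm long to its +x; origin under the middle of the stock. To be left alone
Things that resemble listed ones, but are neither listed nor needed, are in the scene too. Several things look just like the part that bears offcut_top: the one meant starts farthest to the robot's right. There is more than one size of the part that bears cap_center; the job needs the larger.

How it is judged:
On the way, in this order (a step that is already met when the one before it is completed fails the run):
1. the cap is cracked loose: turned by more than 20 degrees while it is still down on its thread (angle between the x axis of cap_center and the x axis of canister, either way round above 0.35 rad and z of cap_center in the frame of neck below 0.0255 m and horizontal distance between cap_center and neck below 0.005 m), for 0.1 s.
2. the cap is off: lifted clear above the neck (z of cap_center in the frame of neck above 0.05 m), for 0.1 s.
At the end, for the whole second after the job is handed in: The cap lies at rest on the plywood offcut, top up and flat (within 0.12 rad), its centre within 55 mm of the offcut's middle along each side and its underside on the wood (within 3 mm) (x of cap_center in the frame of offcut_top between -0.055 and 0.055 m and y of cap_center in the frame of offcut_top between -0.055 and 0.055 m and z of cap_center in the frame of offcut_top between 0.012 and 0.018 m and angle between cap_center's own z axis and vertical below 0.12 rad and linear speed of cap below 0.02 m/s); the robot touches nothing.
It fails at once if the cap is forced up, down or sideways against the neck with more than 30 N (contact force between cap and neck above 30 N).
It fails at once if the fingers press on the canister itself with more than 15 N (contact force between the fingers and canister above 15 N).
It fails at once if the glue brush is moved by more than 20 mm (distance of glue_brush from where it was at the start of the episode above 0.02 m).
It fails at once if the wax tin is moved by more than 20 mm (distance of wax_tin from where it was at the start of the episode above 0.02 m).
It fails at once if the try square is moved by more than 20 mm (distance of try_square from where it was at the start of the episode above 0.02 m).
It also fails if it takes over 64 s, if anything falls off the work surface, if the arm or the gripper's body presses on something with over 40 N, if the wrist force passes 120 N, or if a joint passes its speed limit or range.

### The arm

A 6-joint arm with a two-finger parallel gripper is mounted at the origin on the work surface. World frame = base frame: x ahead of the robot, y to its left, z up, the work surface at z = 0. Lengths are in m, angles in rad, forces in N, time in s.
With the tool pointing down it reaches from about 0.225 to 0.875 m from the base axis. Payload 3.4 kg.
Tool frame: the origin (TCP) lies between the finger pads; the fingertips stand 11 mm ahead of it and the grasp point (between the pads) lies 8 mm behind it; z points along the fingers, y is the line along which they close (so a half turn about z gives the same grasp; the last joint's range is limited). The gripper opens to 85 mm and grips with 20 to 120 N. Pads are 22 mm wide; open, the fingers measure 114 mm over their backs; the gripper's body (76 mm by 85 mm) begins 54 mm behind the grasp point. The pads swing forward as they close: fully open they stand 13 mm farther back than shut.
Start: joints at [1.093, 0.276, 1.505, -0, 1.361, -0.121], TCP at [0.201, 0.539, 0.242] pointing down, gripper open.
Joint ranges: [-2.89, 2.89], [-0.75, 2.08], [0.22, 2.7], [-1.18, 4.32], [0.11, 2.71], [-2.7, 2.7]. Speed limits (rad/s): [2.57, 2.57, 3.14, 3.14, 3.14, 3.14].

### API

Orientations are given as a unit quaternion [w, x, y, z].
In Python, from rig import manip, imaging gives the robot as it stands. The module is installed in compiled form; this text tells all that it offers.
- The arm moves only by the tool jog_arm, never from a script. Its argument "deltas" is one flat list of numbers, 7 for each row, row after row: the turn, a rotation vector about the world's x, y, z in degrees, then the shift along the world's x, y, z in mm, then the opening, from 0 (shut) to 1 (fully open). In form: [ax, ay, az, tx, ty, tz, gripper, ax, ay, az, tx, ty, tz, gripper, ...]. A call has 1 to 20 rows; each row is the pose to reach, as a shift and turn from the pose commanded when the call began; what a row does not reach only later rows make up. A row lasts 1/10 s, in which the tool goes at most 50 mm and 8.59 degrees, less where a joint would pass 70% of its speed; a pose out of reach is approached as far as the arm can. A call with a gripper value outside its range is refused whole. The fingers move at their own pace and stop on an object; "grip_force" is the grip in N (left out, the last holds). Time passes only in rows, so rows that repeat a pose let the fingers close. It gives the time, the measured TCP pose, the force, the opening and the grip force at its end, in the units of the state.
- manip.get_state(): the state, without advancing time (a new reading comes with each control period).
- imaging.get_image(name): name is "scene" or "top" or "wrist"; returns the picture (400x640x3 uint8, blue, green, red); there is no depth.
- imaging.calibration(name): a dict with "mtx" (3x3 intrinsics, pixels), "cam_to_world" (4x4, takes a point from camera to world coordinates). Camera axes: x right, y down, z forward; pixel columns grow to the right and rows downward; lengths in m; the calibration is good to about 2 mm. A picture is of the moment at which its call begins: read the wrist's pose just before it. calibration takes no time and is no camera call; for the wrist camera it gives the pose at the moment of the call.
- manip.sign_off(): hands the job in; it is judged then, once.
The state is a dict: "clock": time; "qpos": joint angles; "qd": joint speeds; "effort": joint torques, N m; "position": TCP position; "ee_rot": TCP orientation; "contact_force": force on the tool from outside, world axes, zero at the start; "moment": the same for the moment, N m; "width": finger opening in m; "gripper_force": force on a finger pad.
Only numpy, scipy, OpenCV 4.12 (cv2) and the standard library are available. Lean on these libraries where they do the work, as an engineer would, in place of code of your own. Each camera call takes 0.05 s, during which the arm holds its last target. There are 200 camera calls.

## Working session

There is one attempt and no reset: what is moved stays moved. The work goes in short steps, Python scripts to look and compute and a tool call to move; the robot and the scene stay as the last step left them, time stands still between calls to the robot, and variables do not carry over. Pictures are saved under pics/ and viewed, at most 10 in all, crops included, and the job is handed in when it is done.

Besides the shell and the picture viewer there is one more tool, called as a command line: name --argument value ..., lists and objects as JSON in quotes. jog_arm: Moves the arm, as the interface text tells. Its arguments: {"type":"object","properties":{"deltas":{"type":"array"},"grip_force":{"type":"number"}},"required":["deltas"]}

```bash
mkdir -p pics
cat > h.py <<'E'
import numpy as np, cv2
from rig import manip, imaging
def ray(name,u,v,z,cal=None):
    c=cal or imaging.calibration(name); K=np.array(c["mtx"]);T=np.array(c["cam_to_world"])
    d=T[:3,:3]@np.linalg.inv(K)@np.array([u,v,1.]); o=T[:3,3]
    return o+d*(z-o[2])/d[2]
def proj(name,p,cal=None):
    c=cal or imaging.calibration(name); K=np.array(c["mtx"]);T=np.array(c["cam_to_world"])
    q=K@(T[:3,:3].T@(np.array(p)-T[:3,3])); return q[:2]/q[2]
E
python3 - <<'E'
from h import *
for n in ("top","scene"):
    im=imaging.get_image(n); cv2.imwrite(f"pics/{n}0.png",im)
    c=imaging.calibration(n); print(n,np.round(c["mtx"],1).tolist(),np.round(c["cam_to_world"],3).tolist())
s=manip.get_state(); print(s)
E
```

```text
top [[370.4, 0.0, 324.1], [0.0, 370.4, 203.0], [0.0, 0.0, 1.0]] [[0.022, -0.996, 0.092, 0.449], [-1.0, -0.021, 0.007, 0.063], [-0.005, -0.092, -0.996, 1.271], [0.0, 0.0, 0.0, 1.0]]
scene [[489.5, 0.0, 313.9], [0.0, 489.5, 200.1], [0.0, 0.0, 1.0]] [[0.783, 0.376, -0.495, 1.155], [0.622, -0.485, 0.615, -0.717], [-0.009, -0.79, -0.613, 0.896], [0.0, 0.0, 0.0, 1.0]]
{'clock': 0.1, 'qpos': array([ 1.09303521e+00,  2.76524105e-01,  1.50600810e+00,  2.00320675e-06,
        1.36066453e+00, -1.21015091e-01]), 'qd': array([-0.00130671, -0.00318623, -0.00147898,  0.00093441,  0.00081107,
       -0.00111841]), 'effort': array([ 8.86981234e-04, -4.17701554e+01, -2.46404457e+01, -2.85591741e-04,
        5.83950954e-03,  3.78773706e-06]), 'position': array([0.20061364, 0.53839749, 0.24152992]), 'ee_rot': array([-2.37485840e-04,  1.77428785e-01,  9.84133316e-01, -7.66073673e-04]), 'contact_force': array([0.85433046, 0.12358026, 0.82906148]), 'moment': array([-0.00240428, -0.0160272 , -0.02201861]), 'gripper_force': 0.0, 'width': 0.08548911743631654}
```

View pics/top0.png

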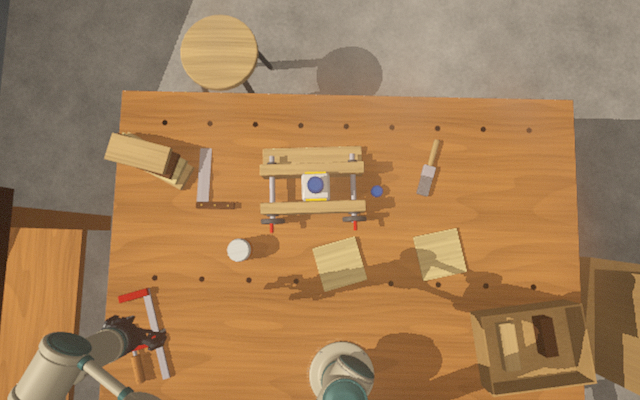

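View pics/scene0.png

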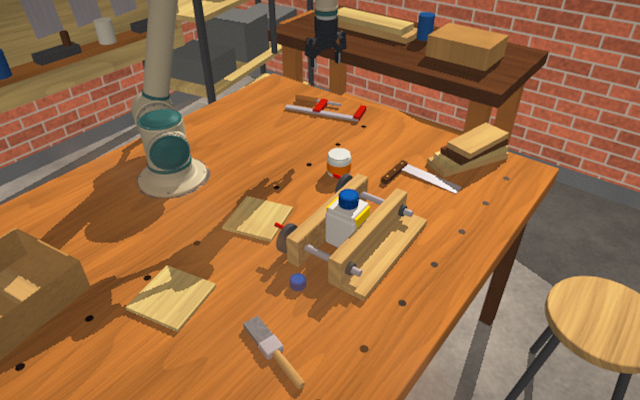

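The top view shows the canister with the large blue cap at about (315,184), clamped in the vise. The loose small cap is at (377,191). The two square offcuts are at (340,263) and (440,254), and the right-hand one is the target. The tin is at (239,250), the square at (205,180) and the brush at (430,165). The scene view agrees: cap (348,198), target offcut (170,297).

Run:
```python
from h import *
for n in ("top","scene"):
    im=cv2.imread(f"pics/{n}0.png"); hsv=cv2.cvtColor(im,cv2.COLOR_BGR2HSV)
    m=cv2.inRange(hsv,(100,100,40),(130,255,255))
    for c in cv2.findContours(m,0,2)[0]:
        if cv2.contourArea(c)>40:
            (u,v),r=cv2.minEnclosingCircle(c); print(n,"blue",u,v,r,cv2.contourArea(c),ray(n,u,v,.154).round(4), ray(n,u,v,.139).round(4))
im=cv2.imread("pics/top0.png"); hsv=cv2.cvtColor(im,cv2.COLOR_BGR2HSV)
print(hsv[254,440],hsv[263,340],hsv[300,400],hsv[167,310],hsv[207,310],hsv[184,329],hsv[235,400])
m=cv2.inRange(hsv,(18,60,110),(32,160,255))
for c in cv2.findContours(cv2.morphologyEx(m,cv2.MORPH_OPEN,np.ones((3,3))),0,2)[0]:
    if cv2.contourArea(c)>600:
        b=cv2.boxPoints(cv2.minAreaRect(c)); print(cv2.contourArea(c)); 
        print([ray("top",*p,.012).round(3)[:2].tolist() for p in b], [ray("top",*p,.085).round(3)[:2].tolist() for p in b])
m=cv2.inRange(hsv,(0,0,150),(180,60,255))
for c in cv2.findContours(m,0,2)[0]:
    if cv2.contourArea(c)>100:
        r=cv2.minAreaRect(c); print("white",r)
s=manip.get_state(); c=imaging.calibration("wrist"); print(np.round(c["mtx"],1).tolist(),np.round(c["cam_to_world"],3).tolist())
```

```text
scene blue 297.5 278.5 6.670932292938232 94.5 [ 0.6925 -0.1987  0.154 ] [ 0.6832 -0.1882  0.139 ]
scene blue 348.0941467285156 198.6004180908203 10.966816902160645 314.5 [0.6194 0.0839 0.154 ] [0.6086 0.1001 0.139 ]
scene blue 0.0 64.0 15.000100135803223 171.0 [-0.9524 -0.0453  0.154 ] [-0.995  -0.0317  0.139 ]
scene blue 425.5 26.0 14.705541610717773 337.5 [0.1561 1.345  0.154 ] [0.1359 1.3867 0.139 ]
[ 20 103 211] [ 21 101 213] [ 15 166 183] [ 18 110 211] [ 19 112 210] [ 15  81 155] [ 16 158 199]
930.0
[[-0.093, 1.013], [0.063, 0.939], [0.024, 0.857], [-0.132, 0.932]] [[-0.062, 0.958], [0.086, 0.888], [0.048, 0.811], [-0.098, 0.882]]
1939.5
[[0.412, 0.111], [0.457, -0.035], [0.312, -0.078], [0.268, 0.066]] [[0.415, 0.108], [0.457, -0.029], [0.32, -0.07], [0.279, 0.065]]
1947.0
[[0.458, -0.23], [0.496, -0.378], [0.347, -0.411], [0.309, -0.265]] [[0.457, -0.213], [0.493, -0.352], [0.353, -0.384], [0.317, -0.246]]
1022.5
[[0.563, 0.288], [0.582, -0.068], [0.542, -0.069], [0.524, 0.285]] [[0.557, 0.275], [0.574, -0.06], [0.537, -0.062], [0.519, 0.272]]
2209.5
[[0.751, 0.299], [0.765, -
[... 1133 characters left out ...]
2), (21.21320343017578, 21.21320343017578), 45.0)
white ((314.87078857421875, 186.52735900878906), (26.062334060668945, 27.32201385498047), 87.51044464111328)
white ((425.91180419921875, 179.85296630859375), (12.369316101074219, 29.83188247680664), 14.03624439239502)
white ((203.77359008789062, 174.9862823486328), (11.766288757324219, 52.75169372558594), 3.4682295322418213)
white ((282.6123352050781, 80.01529693603516), (26.87531852722168, 69.21385955810547), 89.01223754882812)
white ((398.5, 59.0), (118.0, 481.0), 90.0)
[[334.8, 0.0, 319.0], [0.0, 334.8, 201.0], [0.0, 0.0, 1.0]] [[0.349, 0.888, 0.3, 0.123], [0.937, -0.33, -0.114, 0.566], [-0.002, 0.321, -0.947, 0.373], [0.0, 0.0, 0.0, 1.0]]
```

jog_arm --deltas '[0,0,-8,20,-22,0,1,0,0,-16,40,-44,0,1,0,0,-24,60,-66,0,1,0,0,-32,80,-88,0,1,0,0,-40,101,-110,0,1,0,0,-49,122,-132,0,1,0,0,-57,142,-154,0,1,0,0,-65,163,-176,0,1,0,0,-74,184,-198,0,1,0,0,-82,204,-220,0,1,0,0,-90,224,-242,0,1,0,0,-99,245,-264,0,1,0,0,-107,265,-286,0,1,0,0,-116,286,-308,0,1,0,0,-124,306,-330,0,1,0,0,-132,326,-352,0,1,0,0,-141,347,-374,0,1,0,0,-149,367,-396,0,1,0,0,-157,388,-418,0,1,0,0,-165,408,-438,0,1]'

```text
clock: 2.1
position: [0.6094, 0.0996, 0.2417]
ee_rot: [0.0, 0.999, -0.051, -0.001]
contact_force: [0.6, -0.4, 0.4]
width: 0.0852
gripper_force: 0.0
```

jog_arm --deltas '[0,0,-4,0,0,0,1,0,0,-4,0,0,0,1,0,0,-4,0,0,0,1]'

```text
clock: 2.4
position: [0.6084, 0.1009, 0.2418]
ee_rot: [0.0, 0.997, -0.082, -0.001]
contact_force: [-0.0, -0.7, -0.5]
width: 0.0856
gripper_force: 0.0
```

Run:
```python
from h import *
s=manip.get_state(); cal=imaging.calibration("wrist"); im=imaging.get_image("wrist"); cv2.imwrite("pics/w1.png",im)
print(s["clock"],s["qpos"].round(3),s["position"],s["ee_rot"].round(4),s["contact_force"],s["moment"])
hsv=cv2.cvtColor(im,cv2.COLOR_BGR2HSV); m=cv2.inRange(hsv,(100,80,40),(130,255,255))
for c in cv2.findContours(m,0,2)[0]:
    if cv2.contourArea(c)>200:
        e=cv2.fitEllipse(c); print(e,cv2.contourArea(c))
print(proj("wrist",[.608,.1,.154],cal), ray("wrist",320,200,.154,cal))
```

```text
2.4 [0.052 0.34  1.412 0.    1.391 1.786] [0.60838702 0.10091759 0.24181592] [ 0.000e+00  9.967e-01 -8.160e-02 -7.000e-04] [-0.0219273  -0.66088861 -0.51241615] [ 0.01473906  0.02440259 -0.01073564]
((321.5960693359375, 202.84197998046875), (70.45223236083984, 74.98004150390625), 0.48264795541763306) 4130.0
((512.4558715820312, 132.30995178222656), (38.29032516479492, 46.6290168762207), 81.62234497070312) 1388.0
[318.00136703 212.88619342] [0.61715695 0.0970851  0.154     ]
```

View pics/w1.png

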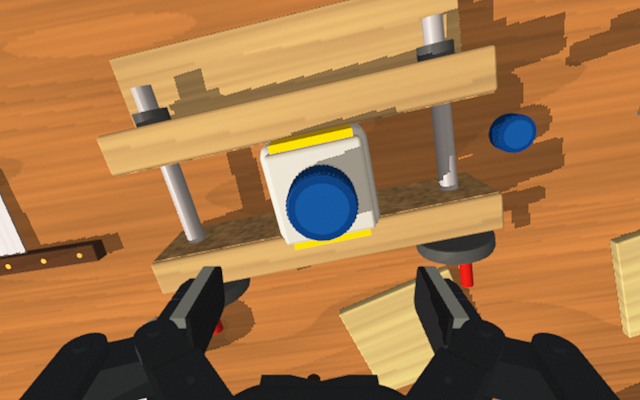

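The wrist view shows the large cap, with its flat top around (321,203), on the canister. The fingers hang at the bottom of the picture and the small cap is at (513,132). Next I refine the cap centre using only the flat top face.

Run:
```python
from h import *
im=cv2.imread("pics/w1.png"); cal=imaging.calibration("wrist"); T=np.array(cal["cam_to_world"]); print(T.round(4))
print("nadir px",proj("wrist",[T[0,3],T[1,3],.154],cal))
g=im[150:260,270:375,0]; print(im[203,280:365:4].tolist()); print(im[160:246:4,321].tolist())
hsv=cv2.cvtColor(im,cv2.COLOR_BGR2HSV)
top=np.median(im[195:210,310:330].reshape(-1,3),0); print(top)
m=(np.abs(im.astype(int)-top).max(2)<14).astype(np.uint8)*255
m=cv2.morphologyEx(m,cv2.MORPH_OPEN,np.ones((5,5)))
for c in cv2.findContours(m,0,2)[0]:
    if cv2.contourArea(c)>1000:
        P=np.array([ray("wrist",*p[0],.154,cal)[:2] for p in c.astype(float)]).astype(np.float32)
        print(cv2.fitEllipse(c),(np.array(cv2.fitEllipse(P*1000)[0])),cv2.fitEllipse(P*1000)[1:],cv2.minEnclosingCircle(P*1000))
# far-wall white canister yaw etc
m=cv2.inRange(hsv,(100,80,40),(130,255,255))
c=max(cv2.findContours(m,0,2)[0],key=cv2.contourArea)
P=np.array([ray("wrist",*p[0],.154,cal)[:2] for p in c.astype(float)]).astype(np.float32)*1000
print("sil",cv2.fitEllipse(P),P.min(0),P.max(0))
```

```text
[[-1.623e-01 -9.340e-01 -3.182e-01  6.901e-01]
 [-9.867e-01  1.538e-01  5.200e-02  8.610e-02]
 [ 4.000e-04  3.225e-01 -9.466e-01  3.731e-01]
 [ 0.000e+00  0.000e+00  0.000e+00  1.000e+00]]
nadir px [318.84555342  86.94631017]
[[211, 228, 236], [214, 232, 241], [151, 85, 33], [134, 68, 18], [161, 88, 19], [162, 89, 23], [161, 89, 21], [161, 88, 20], [161, 88, 20], [161, 90, 20], [162, 89, 23], [162, 90, 22], [162, 89, 22], [161, 88, 23], [163, 90, 23], [162, 88, 21], [162, 89, 22], [153, 83, 21], [130, 66, 13], [104, 52, 10], [134, 149, 157], [133, 148, 156]]
[[181, 200, 212], [122, 128, 133], [69, 37, 10], [64, 33, 10], [135, 70, 16], [133, 67, 14], [165, 90, 22], [163, 89, 23], [161, 89, 21], [162, 89, 19], [162, 90, 22], [163, 90, 24], [161, 89, 22], [161, 88, 20], [162, 89, 21], [161, 88, 21], [162, 89, 23], [161, 89, 20], [162, 89, 22], [132, 66, 14], [115, 114, 112], [43, 219, 249]]
[162.  89.  22.]
((321.6592712402344, 208.40829467773438), (50.01154708862305, 53.529380798339844), 91.24005126953125) [610.28881836  97.25817871] ((37.063289642333984, 37.34666442871094), 146.27513122558594) ((610.2825927734375, 97.25652313232422), 18.960006713867188)
sil ((613.7872314453125, 96.7359619140625), (48.8908805847168, 54.97858810424805), 81.01544952392578) [586.6663   72.01954] [641.90063 121.95459]
```

jog_arm --deltas '[0,0,8,0,-1,-6,1,0,0,16,0,-1,-15,1,0,0,24,1,-1,-25,1,0,0,32,1,-2,-35,1,0,0,40,1,-2,-45,1,0,0,48,1,-2,-55,1,0,0,56,2,-3,-65,1,0,0,64,2,-3,-75,1,0,0,72,2,-4,-85,1,0,0,80,2,-4,-94,0.9,0,0,87,2,-4,-102,0.8,0,0,90,2,-4,-107,0.72,0,0,90,2,-4,-108,0.69,0,0,90,2,-4,-108,0.67,0,0,90,2,-4,-108,0.66]' --grip_force 20

```text
clock: 3.95
position: [0.611, 0.0971, 0.1348]
ee_rot: [0.0, 0.763, 0.647, 0.0]
contact_force: [-0.6, -0.3, 0.3]
width: 0.0562
gripper_force: 0.0
```

jog_arm --deltas '[0,0,0,0,0,0,0.645,0,0,0,0,0,0,0.63,0,0,0,0,0,0,0.615,0,0,0,0,0,0,0.6,0,0,0,0,0,0,0.59,0,0,0,0,0,0,0.58,0,0,0,0,0,0,0.57,0,0,0,0,0,0,0.56]' --grip_force 20

```text
clock: 4.75
position: [0.6109, 0.0968, 0.1345]
ee_rot: [0.0, 0.763, 0.646, 0.0]
contact_force: [0.3, 0.4, 1.0]
width: 0.0496
gripper_force: 21.0
```

jog_arm --deltas '[0,0,0,0,0,0,0.65,0,0,0,0,0,0,0.72,0,0,0,0,0,0,0.78,0,0,-8,0,0,0,0.78,0,0,-16,0,0,0,0.78,0,0,-24,0,0,0,0.78,0,0,-32,0,0,0,0.78,0,0,-40,0,0,0,0.78,0,0,-48,0,0,0,0.78,0,0,-56,0,0,0,0.78,0,0,-64,0,0,0,0.78,0,0,-72,0,0,0,0.78,0,0,-80,0,0,0,0.78,0,0,-88,0,0,0,0.74,0,0,-94,0,0,0,0.7,0,0,-96,0,0,0,0.67,0,0,-96,0,0,0,0.66]'

```text
clock: 6.45
position: [0.6108, 0.0968, 0.1343]
ee_rot: [0.0, 0.991, -0.134, -0.0]
contact_force: [-0.6, 0.0, 0.5]
width: 0.0565
gripper_force: 0.0
```

jog_arm --deltas '[0,0,0,0,0,0,0.645,0,0,0,0,0,0,0.63,0,0,0,0,0,0,0.615,0,0,0,0,0,0,0.6,0,0,0,0,0,0,0.59,0,0,0,0,0,0,0.58,0,0,0,0,0,0,0.57,0,0,0,0,0,0,0.56]' --grip_force 20

```text
clock: 7.25
position: [0.6111, 0.0974, 0.1347]
ee_rot: [-0.001, 0.991, -0.134, 0.0]
contact_force: [1.4, 2.8, 2.6]
width: 0.05
gripper_force: 20.6
```

```bash
python3 -c "
from h import *
s=manip.get_state();print(s['qpos'].round(3),s['moment'].round(3),s['contact_force'].round(2),s['position'].round(4))"
```

```text
[4.500e-02 4.140e-01 1.571e+00 1.000e-03 1.155e+00 1.885e+00] [ 0.563 -0.071  0.044] [1.41 2.78 2.64] [0.6111 0.0974 0.1347]
```

jog_arm --deltas '[0,0,0,0,0.5,0,0.54,0,0,0,0,0.5,0,0.52,0,0,0,0,0.5,0,0.5]' --grip_force 60

```text
clock: 7.55
position: [0.6112, 0.0974, 0.1349]
ee_rot: [-0.0, 0.991, -0.134, 0.001]
contact_force: [0.9, 2.2, 4.6]
width: 0.0492
gripper_force: 62.3
```

jog_arm --deltas '[0,0,0,0,0,0,0.48,0,0,0,0,0,0,0.45,0,0,0,0,0,0,0.4]' --grip_force 110

```text
clock: 7.85
position: [0.6114, 0.0974, 0.1352]
ee_rot: [-0.0, 0.991, -0.134, 0.001]
contact_force: [-0.4, 2.2, 6.7]
width: 0.0482
gripper_force: 112.5
```

jog_arm --deltas '[0,0,6,0,0,0,0.4,0,0,13,0,0,0.2,0.4,0,0,20,0,0,0.5,0.4]'

```text
clock: 8.15
position: [0.612, 0.0979, 0.1359]
ee_rot: [-0.001, 0.999, 0.041, 0.002]
contact_force: [-1.3, 4.9, 8.8]
width: 0.0479
gripper_force: 113.1
```

```bash
python3 -c "
from h import *
s=manip.get_state();print(s['qpos'].round(3),s['moment'].round(3),s['contact_force'].round(2),s['position'].round(4),s['gripper_force'])"
```

```text
[4.600e-02 4.140e-01 1.569e+00 1.000e-03 1.156e+00 1.533e+00] [ 0.634  0.03  -0.05 ] [-1.32  4.89  8.81] [0.612  0.0979 0.1359] 113.08868257860411
```

jog_arm --deltas '[0,0,3,0,0.5,0.7,0.4,0,0,7,0,0.5,1.3,0.4,0,0,9,0,0.5,1.6,0.4,0,0,9,0,0.5,1.8,0.4]' --grip_force 70

```text
clock: 8.55
position: [0.6112, 0.0979, 0.1363]
ee_rot: [-0.0, 0.993, 0.118, 0.0]
contact_force: [0.8, 2.4, -0.1]
width: 0.0476
gripper_force: 112.2
```

```bash
cat > s.py <<'E'
from h import *
s=manip.get_state();print(s['clock'],s['qpos'].round(3)[5],s['moment'].round(3),s['contact_force'].round(2),s['position'].round(4),round(s['gripper_force']))
E
python3 s.py
```

```text
8.55 1.381 [ 0.47  -0.283 -0.041] [ 0.78  2.37 -0.13] [0.6112 0.0979 0.1363] 112
```

jog_arm --deltas '[0,0,6,0,0.3,0.3,0.4,0,0,13,0,0.3,0.6,0.4,0,0,20,0,0.3,0.9,0.4,0,0,26,0,0.3,1.2,0.4]' --grip_force 60

```text
clock: 8.95
position: [0.6111, 0.0983, 0.1373]
ee_rot: [-0.0, 0.94, 0.34, 0.0]
contact_force: [2.3, 3.0, -0.4]
width: 0.0481
gripper_force: 112.0
```

```bash
python3 s.py
```

```text
8.95 0.924 [ 0.582 -0.278 -0.044] [ 2.33  2.99 -0.44] [0.6111 0.0983 0.1373] 112
```

jog_arm --deltas '[0,0,6,0.2,0.2,0.3,0.4,0,0,13,0.4,0.4,0.6,0.4,0,0,20,0.4,0.4,0.9,0.4,0,0,26,0.4,0.4,1.2,0.4]'

```text
clock: 9.35
position: [0.611, 0.0986, 0.1387]
ee_rot: [-0.0, 0.84, 0.543, -0.0]
contact_force: [0.8, 3.7, 1.1]
width: 0.0478
gripper_force: 112.2
```

```bash
python3 s.py
```

```text
9.35 0.471 [ 0.449 -0.066 -0.043] [0.8  3.65 1.06] [0.611  0.0986 0.1387] 112
```

jog_arm --deltas '[0,0,6,0,0.3,0.4,0.4,0,0,13,0,0.3,0.7,0.4,0,0,20,0,0.3,1.1,0.4,0,0,26,0,0.3,1.5,0.4]'

```text
clock: 9.75
position: [0.6108, 0.0988, 0.1403]
ee_rot: [-0.0, 0.696, 0.718, -0.0]
contact_force: [-0.6, 2.4, 2.8]
width: 0.048
gripper_force: 112.3
```

```bash
python3 s.py
```

```text
9.75 0.017 [ 0.41   0.056 -0.031] [-0.57  2.42  2.8 ] [0.6108 0.0988 0.1403] 112
```

1.87 rad so far; I keep climbing at a slightly faster rate.

jog_arm --deltas '[0,0,6,0,0.2,0.5,0.4,0,0,13,0,0.2,1.0,0.4,0,0,20,0,0.2,1.4,0.4,0,0,26,0,0.2,1.8,0.4]'

```text
clock: 10.15
position: [0.6105, 0.0989, 0.1421]
ee_rot: [-0.001, 0.517, 0.856, -0.001]
contact_force: [-1.0, 2.1, 2.2]
width: 0.0481
gripper_force: 112.3
```

```bash
python3 s.py
```

```text
10.15 -0.436 [ 0.365  0.094 -0.009] [-0.97  2.14  2.23] [0.6105 0.0989 0.1421] 112
```

jog_arm --deltas '[0,0,6,0,0.2,0.4,0.4,0,0,13,0,0.2,0.9,0.4,0,0,20,0,0.2,1.3,0.4,0,0,26,0,0.2,1.7,0.4]'

```text
clock: 10.55
position: [0.6104, 0.0988, 0.1438]
ee_rot: [-0.001, 0.311, 0.95, -0.001]
contact_force: [-0.1, 1.9, 3.6]
width: 0.0481
gripper_force: 112.3
```

```bash
python3 s.py
```

```text
10.55 -0.89 [ 0.281  0.146 -0.126] [-0.1   1.9   3.57] [0.6104 0.0988 0.1438] 112
```

jog_arm --deltas '[0,0,6,0,0.2,0.5,0.4,0,0,13,0,0.2,1.0,0.4,0,0,20,0,0.2,1.4,0.4,0,0,26,0,0.2,1.7,0.4]'

```text
clock: 10.95
position: [0.6103, 0.0987, 0.1455]
ee_rot: [-0.001, 0.089, 0.996, -0.001]
contact_force: [-1.5, 1.1, 3.5]
width: 0.048
gripper_force: 112.3
```

```bash
python3 s.py
```

```text
10.95 -1.343 [ 0.164  0.148 -0.049] [-1.46  1.1   3.52] [0.6103 0.0987 0.1455] 112
```

jog_arm --deltas '[0,0,6,0,0,0.3,0.4,0,0,12,0,0,0.6,0.4,0,0,18,0,0,0.8,0.4,0,0,20,0,0,1,0.4]'

```text
clock: 11.35
position: [0.6103, 0.0985, 0.1468]
ee_rot: [-0.001, -0.084, 0.996, -0.001]
contact_force: [-1.8, 0.4, 3.9]
width: 0.0479
gripper_force: 112.6
```

jog_arm --deltas '[0,0,0,0,0,0.5,0.4,0,0,0,0,0,1,0.4,0,0,0,0,0,1.5,0.4,0,0,0,0,0,2,0.4]'

```text
clock: 11.75
position: [0.6103, 0.0989, 0.1479]
ee_rot: [-0.001, -0.083, 0.997, -0.0]
contact_force: [-1.0, -0.4, -0.9]
width: 0.0481
gripper_force: 112.1
```

```bash
python3 s.py
```

```text
11.75 -1.688 [-0.205  0.292  0.013] [-0.99 -0.39 -0.93] [0.6103 0.0989 0.1479] 112
```

jog_arm --deltas '[0,0,0,0,0,0.5,0.4,0,0,0,0,0,1,0.4,0,0,0,0,0,1.5,0.4]'

```text
clock: 12.05
position: [0.6103, 0.099, 0.1497]
ee_rot: [-0.001, -0.083, 0.997, -0.0]
contact_force: [-4.4, -2.3, -1.6]
width: 0.0481
gripper_force: 112.1
```

```bash
python3 s.py
python3 - <<'E'
from h import *
im=imaging.get_image("wrist"); cv2.imwrite("pics/w2.png",im)
E
```

```text
12.05 -1.689 [-0.338  0.6   -0.033] [-4.43 -2.33 -1.6 ] [0.6103 0.099  0.1497] 112
```

View pics/w2.png

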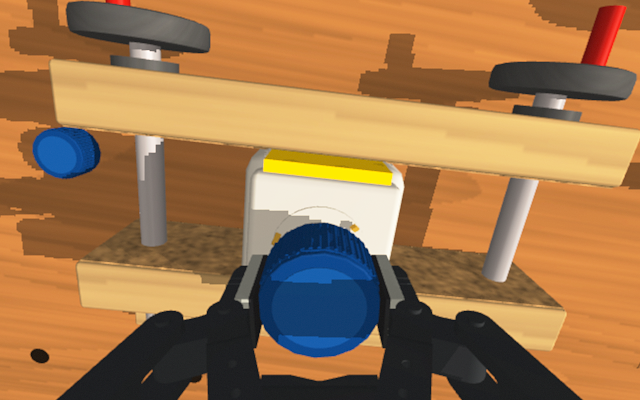

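The cap at (320,290) is held squarely between the pads and has risen clear of the shoulder. The upward force is small, so the thread seems to have let go. I lift straight up slowly while easing the sideways load.

jog_arm --deltas '[0,0,0,-0.4,-0.2,0.5,0.4,0,0,0,-0.8,-0.4,1,0.4,0,0,0,-0.8,-0.4,2,0.4,0,0,0,-0.8,-0.4,3,0.4,0,0,0,-0.8,-0.4,4,0.4]'

```text
clock: 12.6
position: [0.6108, 0.0994, 0.1545]
ee_rot: [0.0, -0.083, 0.997, 0.0]
contact_force: [-2.7, -0.7, -1.3]
width: 0.048
gripper_force: 112.0
```

```bash
python3 s.py
```

```text
12.6 -1.689 [-0.043  0.382  0.003] [-2.7  -0.66 -1.27] [0.6108 0.0994 0.1545] 112
```

jog_arm --deltas '[0,0,0,-0.3,0,2,0.4,0,0,0,-0.3,0,4,0.4,0,0,0,-0.3,0,6,0.4,0,0,0,-0.3,0,8,0.4,0,0,0,-0.3,0,11,0.4,0,0,0,-0.3,0,14,0.4,0,0,0,-0.3,0,18,0.4,0,0,0,-0.3,0,24,0.4,0,0,0,-0.3,0,32,0.4,0,0,0,-0.3,0,42,0.4,0,0,0,-0.3,0,53,0.4,0,0,0,-0.3,0,64,0.4,0,0,0,-0.3,0,74,0.4,0,0,0,-0.3,0,80,0.4,0,0,0,-0.3,0,82,0.4]'

```text
clock: 14.1
position: [0.6105, 0.099, 0.2373]
ee_rot: [0.001, -0.083, 0.997, 0.0]
contact_force: [-0.1, 0.0, -0.5]
width: 0.0481
gripper_force: 112.0
```

```bash
python3 s.py
python3 - <<'E'
from h import *
im=imaging.get_image("scene"); cv2.imwrite("pics/s2.png",cv2.resize(im[60:340,120:480],None,fx=2,fy=2))
E
```

```text
14.1 -1.689 [ 0.002 -0.015 -0.005] [-0.13  0.01 -0.52] [0.6105 0.099  0.2373] 112
```

View pics/s2.png

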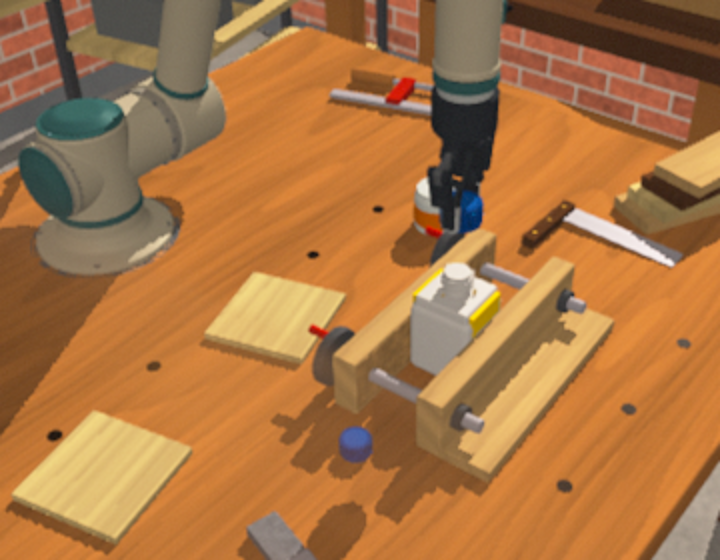

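The scene picture shows the bare neck at (458,275) and the cap held in the gripper at (465,212), with everything else in place. Next is the carry to the right-hand offcut.

jog_arm --deltas '[0,0,-1,-5,-10,0,0.4,0,0,-3,-15,-30,0,0.4,0,0,-6,-30,-60,0,0.4,0,0,-10,-45,-90,0,0.4,0,0,-13,-60,-120,0,0.4,0,0,-16,-75,-150,0,0.4,0,0,-20,-90,-180,0,0.4,0,0,-23,-105,-210,0,0.4,0,0,-26,-120,-240,0,0.4,0,0,-30,-135,-270,-5,0.4,0,0,-33,-150,-300,-15,0.4,0,0,-36,-165,-330,-30,0.4,0,0,-40,-180,-360,-50,0.4,0,0,-43,-193,-390,-75,0.4,0,0,-45,-202,-408,-105,0.4,0,0,-45,-207,-417,-135,0.4,0,0,-45,-208,-420,-160,0.4,0,0,-45,-208,-420,-178,0.4,0,0,-45,-208,-420,-187,0.4,0,0,-45,-208,-420,-190,0.4]'

```text
clock: 16.15
position: [0.4011, -0.3205, 0.0452]
ee_rot: [-0.001, 0.305, 0.952, 0.001]
contact_force: [-0.6, 0.4, 0.3]
width: 0.0477
gripper_force: 112.1
```

```bash
python3 s.py
python3 - <<'E'
from h import *
cal=imaging.calibration("wrist"); im=imaging.get_image("wrist"); cv2.imwrite("pics/w3.png",im)
hsv=cv2.cvtColor(im,cv2.COLOR_BGR2HSV)
for p in [(.458,-.23),(.496,-.378),(.347,-.411),(.309,-.265)]: print(proj("wrist",[*p,.012],cal).round())
print(proj("wrist",[.4025,-.321,.012],cal).round())
E
```

```text
16.15 -1.761 [ 0.019 -0.017  0.065] [-0.59  0.45  0.26] [ 0.4011 -0.3205  0.0452] 112
[520. 236.]
[334. 401.]
[131. 260.]
[303.  27.]
[322. 249.]
```

View pics/w3.png

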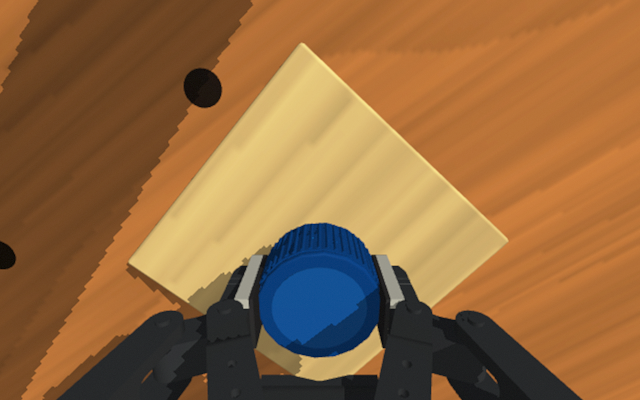

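The cap is over the offcut, whose corners at (303,43), (508,240) and (128,263) match the prediction within about 5 mm. I lower it by feel.

jog_arm --deltas '[0,0,0,0,0,-4,0.4,0,0,0,0,0,-8,0.4,0,0,0,0,0,-12,0.4,0,0,0,0,0,-15,0.4,0,0,0,0,0,-18,0.4,0,0,0,0,0,-20,0.4,0,0,0,0,0,-20,0.4]'

```text
clock: 16.9
position: [0.402, -0.3208, 0.0259]
ee_rot: [-0.0, 0.304, 0.953, 0.0]
contact_force: [0.5, -0.0, 0.5]
width: 0.0482
gripper_force: 112.1
```

jog_arm --deltas '[0,0,0,0,0,-0.5,0.4,0,0,0,0,0,-1,0.4,0,0,0,0,0,-1.5,0.4,0,0,0,0,0,-1.5,0.4]'

```text
clock: 17.3
position: [0.4021, -0.321, 0.0247]
ee_rot: [0.0, 0.304, 0.953, 0.0]
contact_force: [-0.7, 0.3, -1.4]
width: 0.0478
gripper_force: 112.1
```

jog_arm --deltas '[0,0,0,0,0,-0.5,0.4,0,0,0,0,0,-1,0.4,0,0,0,0,0,-1.5,0.4,0,0,0,0,0,-1.5,0.4]'

```text
clock: 17.7
position: [0.4021, -0.3209, 0.0232]
ee_rot: [-0.0, 0.304, 0.953, 0.0]
contact_force: [-0.1, 0.0, -0.5]
width: 0.0478
gripper_force: 112.1
```

jog_arm --deltas '[0,0,0,0,0,-0.4,0.4,0,0,0,0,0,-0.8,0.4,0,0,0,0,0,-0.8,0.4]'

```text
clock: 18.0
position: [0.4022, -0.321, 0.0227]
ee_rot: [0.0, 0.304, 0.953, 0.0]
contact_force: [-1.1, 0.6, 1.8]
width: 0.0478
gripper_force: 112.3
```

jog_arm --deltas '[0,0,0,0,0,-0.4,0.4,0,0,0,0,0,-0.8,0.4,0,0,0,0,0,-0.8,0.4]'

```text
clock: 18.3
position: [0.4022, -0.3211, 0.0225]
ee_rot: [0.0, 0.304, 0.953, -0.0]
contact_force: [-1.1, 1.6, 8.9]
width: 0.0483
gripper_force: 113.0
```

It's seated (9 N of contact at the expected height). I release it and lift straight up.

jog_arm --deltas '[0,0,0,0,0,0.6,0.52,0,0,0,0,0,0.8,0.58,0,0,0,0,0,0.8,0.62,0,0,0,0,0,0.8,0.68,0,0,0,0,0,0.8,0.76,0,0,0,0,0,0.8,0.85,0,0,0,0,0,0.8,0.95,0,0,0,0,0,3,1,0,0,0,0,0,8,1,0,0,0,0,0,18,1,0,0,0,0,0,35,1,0,0,0,0,0,55,1,0,0,0,0,0,80,1,0,0,0,0,0,105,1,0,0,0,0,0,130,1,0,0,0,0,0,145,1,0,0,0,0,0,150,1,0,0,0,0,0,150,1]' --grip_force 20

```text
clock: 20.1
position: [0.4024, -0.3212, 0.1727]
ee_rot: [0.001, 0.304, 0.953, -0.0]
contact_force: [-0.2, -0.4, -0.0]
width: 0.0857
gripper_force: 0.0
```

```bash
python3 s.py
python3 - <<'E'
from h import *
cal=imaging.calibration("wrist"); im=imaging.get_image("wrist"); cv2.imwrite("pics/w4.png",im)
hsv=cv2.cvtColor(im,cv2.COLOR_BGR2HSV); m=cv2.inRange(hsv,(100,80,40),(130,255,255))
c=max(cv2.findContours(m,0,2)[0],key=cv2.contourArea); e=cv2.fitEllipse(c); print(e,ray("wrist",*e[0],.03,cal))
E
```

```text
20.1 -1.761 [ 0.036 -0.024  0.031] [-0.21 -0.44 -0.03] [ 0.4024 -0.3212  0.1727] 0
((319.1338195800781, 189.64500427246094), (59.69160461425781, 63.25222396850586), 1.2187660932540894) [ 0.40256385 -0.32297371  0.03      ]
```

View pics/w4.png

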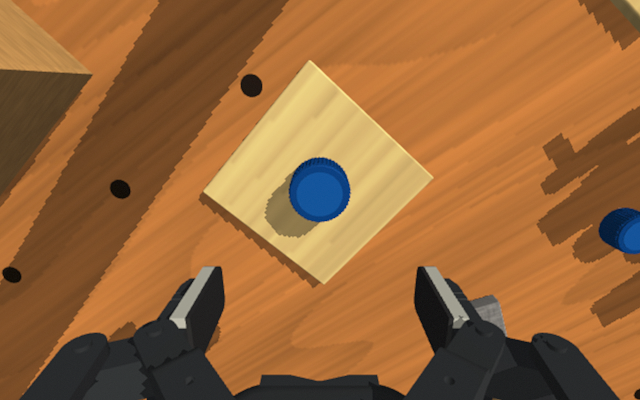

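The cap stands flat and top up at (319,190), near the middle of the offcut, and the gripper is clear. I'm handing in.

```bash
python3 -c "
from rig import manip
print(manip.sign_off())"
```

```text
the job is handed in; nothing more can be done
None
```

The cap was cracked loose, spun off and set flat, top up, near the middle of the right-hand offcut; I handed the job in at about 20 s, and the sign-off gave no verdict.

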